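# Slide the drip tray under the counter stand until it is caught

## Robot

A 7-joint arm with a two-finger parallel gripper is mounted at the origin on a cart in front of the work surface, level with it; the furniture and walls round the work are solid. World frame = base frame: x ahead of the robot, y to its left, z up, the work surface at z = 0. Lengths are in m, angles in rad, forces in N, time in s.
With the tool pointing down it reaches from about 0.425 to 0.875 m from the base axis. Payload 8.4 kg.
Tool frame: the origin (TCP) lies at the very end of the fingers, on their centre line; the grasp point (between the pads) lies 19 mm behind it; z points along the fingers, y is the line along which they close (so a half turn about z gives the same grasp; the last joint's range is limited). The gripper opens to 87 mm and grips with 3 to 60 N. Pads are 19 mm wide; open, the fingers measure 117 mm over their backs; the gripper's body (75 mm by 190 mm) begins 51 mm behind the grasp point.
Start: joints at [-0.099, 0.333, 0.04, 1.465, -0.013, 1.343, -0.059], TCP at [0.65, -0, 0.223] pointing down, gripper open.
Joint ranges: [-2.58, 2.58], [-0.38, 2.09], [-1.3, 1.39], [0.25, 2.4], [-1.5, 4.64], [0.08, 2.09], [-2.65, 2.65]. Speed limits (rad/s): [2.22, 2.22, 2.79, 2.79, 3.14, 3.14, 3.14].

## Interface

Orientations are given as a unit quaternion [w, x, y, z].
In Python, from station import r, cams gives the robot as it stands.
- The arm moves only by the shell command python3 -m creep 'ROWS'. ROWS is JSON, a list of rows, each a list of 3 entries, a list of its own where there are three numbers: the shift along the world's x, y, z in mm, then the turn, a rotation vector about the world's x, y, z in rad, then the gripper command: -1 is shut, 1 is fully open, values between are in proportion. In form: [[[x, y, z], [rx, ry, rz], gripper], ...]. A call has 1 to 8 rows; each row is the pose to reach, as a shift and turn from the pose commanded when the call began; what a row does not reach only later rows make up. A row lasts 1/12 s, in which the tool goes at most 41.7 mm and 7.16 degrees, less where a joint would pass 70% of its speed; a pose out of reach is approached as far as the arm can. A call with a gripper value outside its range is refused whole. The fingers move at their own pace and stop on an object; the grip force is fixed at half the most. Time passes only in rows, so rows that repeat a pose let the fingers close. It gives the time, the measured TCP pose, the force and the opening at its end, in the units of the state.
- r.get_obs(): the state, without advancing time (a new reading comes with each control period).
- cams.capture(name): name is "scene" or "side" or "wrist"; returns a dict with "color" (420x560x3 uint8, red, green, blue), "range_z" (420x560 float32, m along the optical axis (not along the pixel's ray), 0 where there is no reading), "fx", "fy", "cx", "cy" (pixels), "R" (3x3) and "t" (3): a world point X has camera coordinates R X + t. Camera axes: x right, y down, z forward; pixel columns grow to the right and rows downward; lengths in m; the calibration is good to about 2 mm. The wrist camera is an equidistant fisheye: a pixel r from the principal point sees the ray r / f radians off the axis. A picture is of the moment at which its call begins.
- r.hand_in(): hands the job in, once; it reports no verdict.
The state is a dict: "time_s": time; "joint_positions": joint angles; "joint_velocities": joint speeds; "tau": joint torques, N m; "tool_pos": TCP position; "orientation": TCP orientation; "wrist_force": force on the tool from outside, world axes, zero at the start; "torque": the same for the moment, N m; "gripper_width": finger opening in m.
Only numpy, scipy, OpenCV 4.12 (cv2) and the standard library are available. Lean on these libraries where they do the work, as an engineer would, in place of code of your own. Each camera call takes 0.05 s, during which the arm holds its last target. There are 200 camera calls.

## Task

Take the low steel drip tray by its black handle and slide it, tongue first, all the way in under the low wooden counter stand, until the roller catch hidden underneath has snapped over the tray's tongue and holds it. Keep the tray clear of the stand's underside, do not force it against the side panels, and stop pressing as soon as it is caught so that the soft buffer behind the catch is not crushed. Let go of the tray at the end; the mug on the stand, the tea box and the glass stay where they are.

Things in the scene. Friction and masses are not known exactly. Their poses are not given: they have to be found in the camera images.
- tray: Low open steel tray, loose on the worktop, 0.26 to 0.42 kg. Pan 100 mm long (its x) by 150 mm wide (its y) by 32 mm high; origin = centre of the pan's underside, z up. At the front (-x side) a black upright handle fin: 14 mm thick (y), from x = -49 to -115 mm, z = 7 to 34 mm; grip it across its thickness from above. At the back (+x side) a short tongue ends in an upright round head 16 mm in diameter. The tray goes in along its own +x.
- tray_grip (a point): Point in the handle fin at tray x = -97, y = 0, z = 22 mm: a good place to grip.
- tray_tip (a point): Centre of the tongue's round head at tray x = +72, y = 0, z = 17 mm (the head is 8 mm in radius, z = 10 to 24 mm). Passing it between the rollers takes a total push of up to about 14 N (1 to 5 N of it is the tray's sliding friction); beyond the middle the push drops to nearly nothing and the rollers draw the head in; 4 mm beyond the middle the head meets the buffer, and the push builds up again.
- stand: Fixed low wooden stand, a flat board on two side panels, 185 mm deep by 212 mm wide, top at z = 54 mm. Origin = middle of its open mouth on the worktop, below the board's front edge; +x is the way in, z up. Inner faces of the side panels at y = +-78 mm (3 mm play each side of the tray), flared to about +-92 mm at the mouth. Hidden in it on the centre line is a double roller catch.
- catch_nominal (a point): Fixed mark at stand x = 95, y = 0, z = 17 mm. The catch (not measured, deep in the shade under the board) was screwed down by eye: the middle of its two sprung rollers lies up to 40 mm short of or beyond this mark along x. When caught, the tray's front wall is anywhere from 61 mm outside to 22 mm inside the mouth.
- deck: The board of the stand (the overhang), 14 mm thick, fixed to the stand; origin = middle of its front edge at the underside; same axes as the stand. The underside is 40 mm above the worktop: a tray lying flat has 8 mm over it.
- buffer (a joint): How far the sprung rubber buffer behind the rollers is pressed in, m: 0 free, 2 N per mm when the tongue's head presses it; crushed above 0.0075. The tray is safely caught once it has been pressed 2 mm or more (it then stays at about 0.002 to 0.004 by itself); once the push has dropped past the rollers, pressing on to a push of about 9 or 10 N is plenty. It tells nothing about where the catch is.
- mug: Mug, 84 mm in diameter, 91 mm high, standing upright loose on the rear of the stand's board; origin at its underside.
- tea_box: Small tea box, 67x86x85 mm, loose on the worktop behind the work; origin = centre of its underside.
- glass: Drinking glass, 81 mm in diameter, 93 mm high, loose on the worktop to the left of the stand; origin = centre of its underside.
There are look-alikes about, which are no part of the job. Several things have the shape of the tray; the one meant has the colours described above.

How it is judged:
By the outcome, as a careful person would: the job done as asked, in the order asked, and still so for the second after the job is handed in, with the robot touching nothing.
It also fails if it takes over 59 s, if anything falls off the work surface, if the arm or the gripper's body presses on something with over 40 N, if the wrist force passes 120 N, or if a joint passes its speed limit or range.

## Working session

There is one attempt and no reset: what is moved stays moved. The work goes in short steps, Python scripts to look and compute and a shell command to move; the robot and the scene stay as the last step left them, time stands still between calls to the robot, and variables do not carry over. Pictures are saved under pics/ and viewed, on a budget of 10 in all, crops included, one or two more only if the job needs it, and the job is handed in when it is done.

```bash
mkdir -p pics
python3 - <<'E'
from station import r,cams
import cv2,numpy as np
for n in("scene","side"):
    c=cams.capture(n); np.savez(f"pics/{n}0.npz",**c)
    cv2.imwrite(f"pics/{n}0.png",c["color"][:,:,::-1])
    print(n,c["fx"],c["cx"],c["cy"],(-c["R"].T@c["t"]).round(3),c["R"][2].round(2))
o=r.get_obs();print(o["time_s"],o["tool_pos"],o["orientation"],o["wrist_force"])
E
```

```text
scene 483.41406094490316 275.89122759092544 206.08007210085427 [-0.681  0.577  1.285] [ 0.68 -0.34 -0.65]
side 468.47034302662445 289.1521799609991 214.65107420568145 [ 0.666 -1.489  1.109] [-0.05  0.81 -0.58]
0.1 [ 6.49596477e-01 -9.84437396e-06  2.21767243e-01] [-4.59994519e-04  7.07104458e-01  7.07108761e-01 -5.22517959e-04] [ 0.18645716 -0.89479611 -0.30290551]
```

View pics/scene0.png

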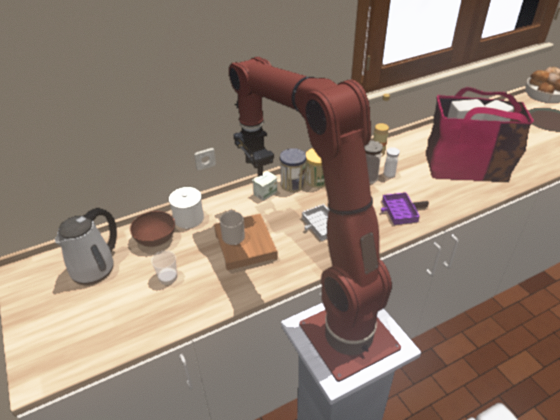

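View pics/side0.png

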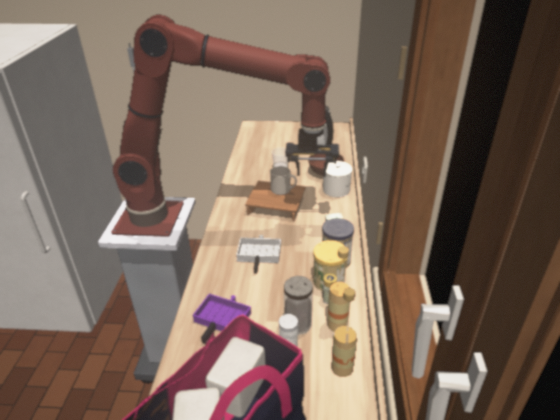

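The scene picture shows a grey tray at (320,222) and a purple one at (402,208); the side picture shows the grey one at (259,250) with its black handle at (257,267), and the purple one at (222,313). The stand is at (245,240) in scene and (278,200) in side. The grey (steel) tray with the black handle fits the description, and the purple one is the look-alike. I'll confirm this in a crop.

Run:
```python
import cv2,numpy as np
a=cv2.imread("pics/side0.png")[165:285,215:335];b=cv2.imread("pics/scene0.png")[180:280,195:345]
a=cv2.resize(a,None,fx=5,fy=5,interpolation=2)
cv2.imwrite("pics/crop1.png",a)
c=np.load("pics/side0.npz");print(a.shape)
v,u=np.mgrid[0:420,0:560];z=c["range_z"]
P=np.stack([(u-c["cx"])/c["fx"]*z,(v-c["cy"])/c["fy"]*z,z],-1)
W=(P-c["t"])@c["R"]
for p in[(259,250),(257,267),(240,256),(240,240),(280,240),(278,258),(278,205),(248,200),(303,195),(250,230),(262,220),(281,185)]:print(p,W[p[1],p[0]].round(3),c["color"][p[1],p[0]])
```

```text
(600, 600, 3)
(259, 250) [ 0.467 -0.179  0.   ] [215 210 202]
(257, 267) [ 0.476 -0.309  0.034] [125 108  93]
(240, 256) [ 0.407 -0.24   0.021] [162 156 151]
(240, 240) [ 0.396 -0.161  0.03 ] [193 181 169]
(280, 240) [ 0.543 -0.157  0.033] [205 191 179]
(278, 258) [ 0.542 -0.242  0.019] [159 145 135]
(278, 205) [0.52  0.037 0.054] [185 134  97]
(248, 200) [0.396 0.071 0.051] [194 143 106]
(303, 195) [ 0.614  0.206 -0.006] [133 112  92]
(250, 230) [ 0.419 -0.064  0.002] [218 190 158]
(262, 220) [ 0.457  0.008 -0.001] [234 214 179]
(281, 185) [0.527 0.113 0.1  ] [156 145 132]
```

View pics/crop1.png

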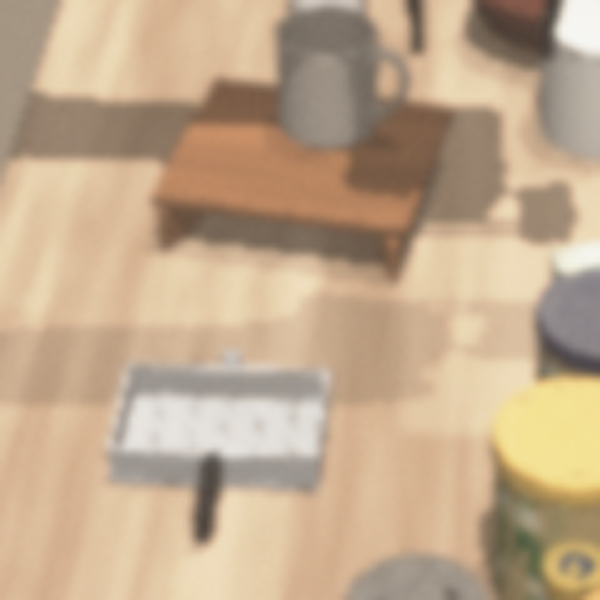

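The crop shows the steel tray with its black handle toward the camera, fin at crop (208,500), and its tongue head at (232,357) pointing at the stand. The stand's mouth edge runs from (155,200) to (415,230). That is the tray meant.

```bash
cat > h.py <<'E'
import cv2,numpy as np
def cloud(c):
    v,u=np.mgrid[0:420,0:560];z=c["range_z"]
    P=np.stack([(u-c["cx"])/c["fx"]*z,(v-c["cy"])/c["fy"]*z,z],-1)
    W=(P-c["t"])@c["R"]; W[z==0]=9
    return W
def cast(c,u,v,h):
    d=c["R"].T@np.array([(u-c["cx"])/c["fx"],(v-c["cy"])/c["fy"],1]);o=-c["R"].T@c["t"]
    return o+d*(h-o[2])/d[2]
E
python3 - <<'E'
from h import *
for n in("side","scene"):
    c=np.load(f"pics/{n}0.npz");W=cloud(c);x,y,z=W[...,0],W[...,1],W[...,2]
    hsv=cv2.cvtColor(c["color"],cv2.COLOR_RGB2HSV)
    S=hsv[...,1]
    for name,m in(("board",(abs(z-.052)<.012)&(x>.35)&(x<.7)&(y>-.05)&(y<.3)&(S>95)),("tray",(abs(z-.031)<.008)&(x>.36)&(x<.6)&(y>-.27)&(y<-.11)),("fin",(z>.02)&(z<.042)&(x>.4)&(x<.55)&(y<-.255)&(y>-.35)),("tea",(abs(z-.085)<.012)&(x>.55)&(x<.85)&(y>-.1)&(y<.25)),("mug",(abs(z-.140)<.02)&(x>.35)&(x<.7)&(y>-.05)&(y<.3))):
        m=m.astype(np.uint8)
        k,l,st,_=cv2.connectedComponentsWithStats(m)
        if name!="tray" and k>1: m=(l==1+st[1:,4].argmax())
        p=W[m>0][:,:2].astype(np.float32)*1000
        if len(p)<5: continue
        r=cv2.minAreaRect(p);print(n,name,len(p),np.round(r[0]),np.round(r[1]),round(r[2],1),"median",np.median(p,0).round(),cv2.boxPoints(r).round().tolist())
c=np.load("pics/side0.npz")
for n,u,v,h in(("boardF1",155,200,.054),("boardF2",415,230,.054),("boardB1",215,80,.054),("boardB2",455,115,.054),("trayFL",110,460,.032),("trayFR",325,470,.032),("trayBL",128,367,.032),("trayBR",330,372,.032),("finroot",213,455,.034),("finend",204,520,.034),("head",233,353,.024)):
    print(n,cast(c,215+u/5,165+v/5,h)[:2].round(4))
E
```

```text
side board 1070 [504. 113.] [194. 211.] 81.3 median [495.  85.] [[385.0, 33.0], [594.0, 2.0], [623.0, 193.0], [414.0, 225.0]]
side tray 254 [ 470. -195.] [150. 146.] 0.2 median [ 469. -206.] [[394.0, -122.0], [395.0, -268.0], [545.0, -267.0], [544.0, -122.0]]
side fin 55 [ 470. -285.] [14. 58.] 5.8 median [ 470. -288.] [[460.0, -257.0], [466.0, -314.0], [480.0, -313.0], [474.0, -255.0]]
side tea 130 [765. 208.] [113.  49.] 9.3 median [759. 198.] [[705.0, 223.0], [713.0, 174.0], [825.0, 193.0], [817.0, 241.0]]
side mug 235 [527. 157.] [98. 97.] 19.1 median [526. 141.] [[465.0, 187.0], [497.0, 95.0], [589.0, 127.0], [558.0, 218.0]]
scene board 1548 [501. 122.] [185. 221.] 80.5 median [463. 106.] [[377.0, 50.0], [595.0, 13.0], [626.0, 195.0], [408.0, 232.0]]
scene tray 131 [ 484. -161.] [100. 181.] 54.9 median [ 513. -147.] [[381.0, -150.0], [530.0, -254.0], [587.0, -172.0], [439.0, -68.0]]
scene tea 163 [741. -71.] [78. 68.] 10.6 median [737. -67.] [[697.0, -45.0], [709.0, -112.0], [786.0, -97.0], [773.0, -30.0]]
scene mug 285 [519. 160.] [92. 88.] 20.4 median [511. 160.] [[461.0, 185.0], [491.0, 103.0], [577.0, 135.0], [547.0, 217.0]]
boardF1 [0.3933 0.0305]
boardF2 [ 0.6016 -0.    ]
boardB1 [0.4201 0.2134]
boardB2 [0.6273 0.1681]
trayFL [ 0.3999 -0.2584]
trayFR [ 0.551  -0.2609]
trayBL [ 0.3973 -0.1543]
trayBR [ 0.5463 -0.1522]
finroot [ 0.4717 -0.2515]
finend [ 0.4734 -0.3186]
head [ 0.4713 -0.1236]
```

```bash
python3 -m creep '[[[-40,-60,0],[0,0,0],1],[[-80,-120,0],[0,0,0],1],[[-120,-180,0],[0,0,0],1],[[-150,-240,-20],[0,0,0],1],[[-178,-300,-50],[0,0,0],1],[[-178,-302,-70],[0,0,0],1],[[-178,-302,-70],[0,0,0],1],[[-178,-302,-70],[0,0,0],1]]'
python3 - <<'E'
from h import *
from station import r,cams
o=r.get_obs();print(o["tool_pos"],o["wrist_force"],o["time_s"])
c=cams.capture("wrist");np.savez("pics/w1.npz",**c);cv2.imwrite("pics/w1.png",c["color"][:,:,::-1])
print(c["fx"],c["cx"],c["cy"],-c["R"].T@c["t"],c["R"].round(2))
E
```

```text
time_s: 0.77
tool_pos: [0.4835, -0.2794, 0.1623]
orientation: [0.0, 0.707, 0.707, 0.0]
wrist_force: [0.9, -0.2, 0.5]
gripper_width: 0.0872
[ 0.48350433 -0.2794051   0.16232371] [ 0.89324965 -0.24067287  0.50569759] 0.7667
325.19226210127806 282.03342107452926 205.40632104197877 [ 0.48491655 -0.19529568  0.32203277] [[ 1.   -0.   -0.  ]
 [-0.   -0.95  0.3 ]
 [-0.   -0.3  -0.95]]
```

View pics/w1.png

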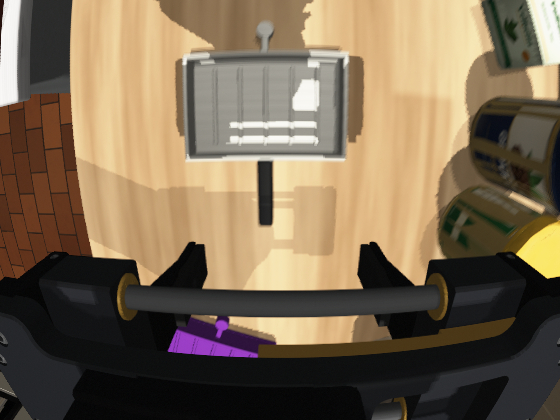

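The wrist view shows the fin from (265,160) to (265,224), the tongue head at (264,29), and the near rim from (187,160) to (346,159).

```bash
cat >> h.py <<'E'
def fcast(c,u,v,h):
    q=np.array([u-c["cx"],v-c["cy"]]);rr=np.hypot(*q);t=rr/c["fx"]
    d=c["R"].T@np.array([*(q/rr*np.sin(t)),np.cos(t)]);o=-c["R"].T@c["t"]
    return o+d*(h-o[2])/d[2]
E
python3 - <<'E'
from h import *
from station import r
c=np.load("pics/w1.npz")
for n,u,v,h in(("finroot",265,162,.034),("finend",265.5,224,.034),("head",264.5,28,.024),("NL",187,160,.032),("NR",346.5,159,.032),("FL",187,57,.032),("FR",347,54,.032)):print(n,fcast(c,u,v,h)[:2].round(4))
g=c["color"].max(2);m=np.zeros_like(g);m[163:235,240:290]=(g[163:235,240:290]<60)
p=np.argwhere(m)[:,::-1];q=np.array([fcast(c,u,v,.034)[:2] for u,v in p],np.float32)*1000
print(cv2.minAreaRect(q),cv2.fitLine(q,2,0,.01,.01).ravel())
print(r.get_obs()["tool_pos"])
E
```

```text
finroot [ 0.4694 -0.2461]
finend [ 0.4689 -0.3055]
head [ 0.4692 -0.123 ]
NL [ 0.3966 -0.2433]
NR [ 0.5436 -0.2433]
FL [ 0.3998 -0.1481]
FR [ 0.5422 -0.1476]
((468.7661437988281, -276.2710266113281), (58.51683044433594, 11.711647033691406), 89.63037109375) [ 5.4988149e-03  9.9998486e-01  4.6908389e+02 -2.7512506e+02]
[ 0.47716871 -0.28719141  0.15934178]
```

```bash
python3 -m creep '[[[-2,11,0],[0,0,0],1],[[-2,11,-40],[0,0,0],1],[[-2,11,-75],[0,0,0],1],[[-2,11,-100],[0,0,0],1],[[-2,11,-100],[0,0,0],1],[[-2,11,-100],[0,0,0],1],[[-2,11,-100],[0,0,0],1]]'
```

```text
time_s: 1.4
tool_pos: [0.4839, -0.2671, 0.0645]
orientation: [0.001, 0.707, 0.707, 0.0]
wrist_force: [1.2, 1.1, 0.2]
gripper_width: 0.0868
```

```bash
python3 -m creep '[[[-14,-24,0],[0,0,0],1],[[-14,-24,0],[0,0,0],1],[[-14,-24,0],[0,0,0],1],[[-14,-24,0],[0,0,0],1],[[-14,-24,0],[0,0,0],1]]'
```

```text
time_s: 1.82
tool_pos: [0.47, -0.2906, 0.0641]
orientation: [0.001, 0.707, 0.707, 0.001]
wrist_force: [0.9, -0.4, 0.9]
gripper_width: 0.0868
```

```bash
python3 -m creep '[[[-1,0,-25],[0,0,0],1],[[-1,0,-45],[0,0,0],1],[[-1,0,-57],[0,0,0],1],[[-1,0,-57],[0,0,0],1],[[-1,0,-57],[0,0,0],1],[[-1,0,-57],[0,0,0],1]]' && python3 -m creep '[[[0,0,0],[0,0,0],-1],[[0,0,0],[0,0,0],-1],[[0,0,0],[0,0,0],-1],[[0,0,0],[0,0,0],-1],[[0,0,0],[0,0,0],-1],[[0,0,0],[0,0,0],-1],[[0,0,0],[0,0,0],-1],[[0,0,0],[0,0,0],-1]]'
cat > w.py <<'E'
from h import *
from station import r,cams
import sys
o=r.get_obs();print(o["tool_pos"].round(4) if hasattr(o["tool_pos"],"round") else o["tool_pos"],o["wrist_force"],o["gripper_width"])
c=cams.capture("wrist");np.savez(f"pics/{sys.argv[1]}.npz",**c);cv2.imwrite(f"pics/{sys.argv[1]}.png",c["color"][:,:,::-1])
E
python3 w.py w2
```

```text
time_s: 2.32
tool_pos: [0.4687, -0.2912, 0.0069]
orientation: [0.001, 0.707, 0.707, 0.0]
wrist_force: [0.1, 0.2, 1.3]
gripper_width: 0.0873
time_s: 2.98
tool_pos: [0.4679, -0.291, 0.0059]
orientation: [-0.0, 0.707, 0.707, -0.0]
wrist_force: [-0.1, -0.2, 0.5]
gripper_width: 0.0418
[ 0.4679 -0.291   0.0059] [-0.13346622 -0.18537322  0.53022217] 0.041810389213981086
```

View pics/w2.png

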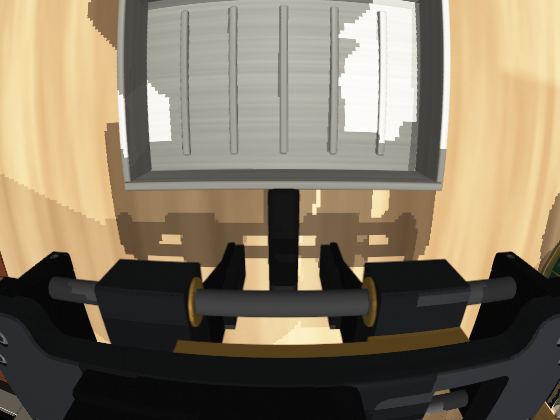

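The fingers are centred on the fin at (284,240) and still closing at 42 mm, so I'll keep closing.

```bash
python3 -m creep '[[[0,0,0],[0,0,0],-1],[[0,0,0],[0,0,0],-1],[[0,0,0],[0,0,0],-1],[[0,0,0],[0,0,0],-1],[[0,0,0],[0,0,0],-1],[[0,0,0],[0,0,0],-1],[[0,0,0],[0,0,0],-1]]'
python3 w.py w3
python3 - <<'E'
from h import *
c=np.load("pics/w3.npz")
for n,u,v,h in(("NL",125,186,.032),("NR",441,187,.032)):print(n,fcast(c,u,v,h)[:2].round(4))
E
```

```text
time_s: 3.62
tool_pos: [0.4679, -0.291, 0.0059]
orientation: [0.0, 0.707, 0.707, 0.0]
wrist_force: [-0.8, -0.3, -0.3]
gripper_width: 0.0136
[ 0.4679 -0.291   0.0059] [-0.81366382 -0.34778712 -0.34999407] 0.013609129580714974
NL [ 0.3971 -0.24  ]
NR [ 0.5425 -0.2407]
```

```bash
python3 -m creep '[[[-1,12,0],[0,0,-0.02],-1],[[-3,28,0],[0,0,-0.06],-1],[[-5,46,0],[0,0,-0.1],-1],[[-7,64,0],[0,0,-0.13],-1],[[-8,76,0],[0,0,-0.148],-1],[[-8,82,0],[0,0,-0.148],-1],[[-8,82,0],[0,0,-0.148],-1],[[-8,82,0],[0,0,-0.148],-1]]'
python3 w.py w4
```

```text
time_s: 4.33
tool_pos: [0.4599, -0.2088, 0.0059]
orientation: [-0.0, 0.757, 0.653, 0.0]
wrist_force: [-0.2, 1.5, -0.2]
gripper_width: 0.014
[ 0.4599 -0.2088  0.0059] [-0.19812825  1.4849733  -0.22828147] 0.013963639681031747
```

View pics/w4.png

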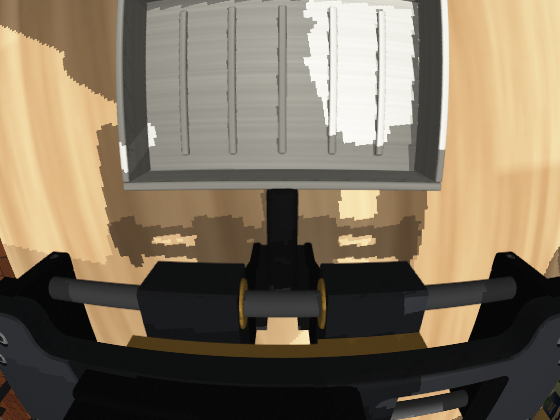

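Run:
```python
from h import *
from station import cams
t=[]
for n,(y0,x0) in(("scene",(195,190)),("side",(165,210))):
    c=cams.capture(n);np.savez(f"pics/{n}1.npz",**c)
    t.append(cv2.resize(c["color"][y0:y0+100,x0:x0+130,::-1],None,fx=6,fy=6,interpolation=2)[:, :780])
cv2.imwrite("pics/crop2.png",t[0]);cv2.imwrite("pics/crop3.png",t[1])
```

```text
(no output)
```

View pics/crop2.png

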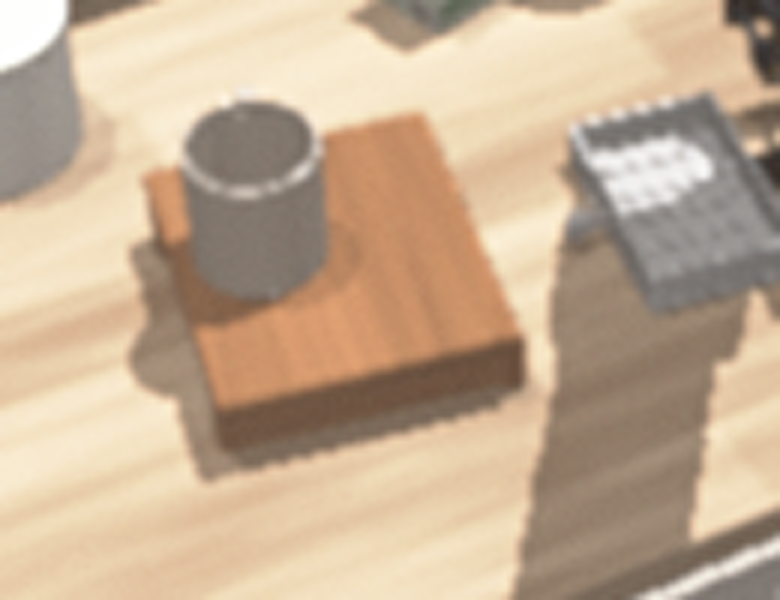

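View pics/crop3.png

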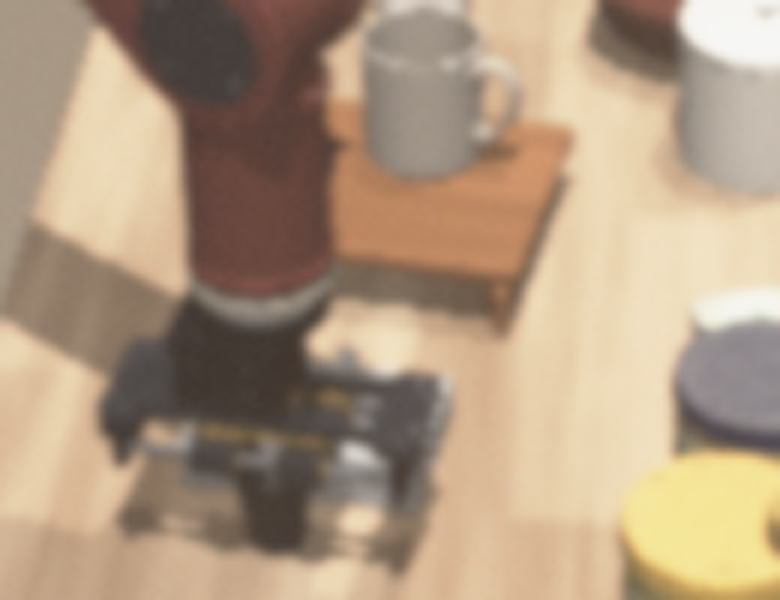

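The scene crop shows the board's top corners at (523,338), (425,115), (147,180) and (213,408), and the tray's back rim from (572,128) to (650,283). In the side crop the board's right front corner is at (515,275), and the arm hides its left one.

Run:
```python
from h import *
f=lambda n,u,v,h,x0,y0,k:cast(np.load(f"pics/{n}.npz"),x0+(u+.5)/k-.5,y0+(v+.5)/k-.5,h)[:2]*1000
S={}
for n,u,v,h in(("ML",523,338,.054),("MH",427,115,.054),("BH",147,178,.054),("BL",214,408,.054),("rimBH",572,126,.032),("rimFH",710,96,.032),("rimBL",648,280,.032),("head",582,217,.024)):
    S[n]=f("scene1",u,v,h,190,195,6);print(n,S[n].round(1))
print("mouth mid",(S["ML"]+S["MH"])/2,"width",np.linalg.norm(S["ML"]-S["MH"]),"depth",np.linalg.norm((S["ML"]+S["MH"]-S["BH"]-S["BL"])/2))
for a,b in(("ML","BL"),("MH","BH")):d=S[b]-S[a];print(np.degrees(np.arctan2(d[1],d[0])))
d=S["MH"]-S["ML"];print("front edge+90",np.degrees(np.arctan2(d[1],d[0]))+90)
T={}
for n,u,v in(("ML",155,200),("MH",415,229),("BL",216,80),("BH",455,114)):T[n]=f("side0",u,v,.054,215,165,5);print(n,T[n].round(1))
for a,b in(("ML","BL"),("MH","BH")):d=T[b]-T[a];print(np.degrees(np.arctan2(d[1],d[0])))
print("mid",(T["ML"]+T["MH"])/2,np.linalg.norm(T["ML"]-T["MH"]))
# colour-mask quads, rays on z=54 mm
for n in("scene1","side0"):
    c=np.load(f"pics/{n}.npz");W=cloud(c);hsv=cv2.cvtColor(c["color"],cv2.COLOR_RGB2HSV).astype(int);L=c["color"].astype(int)
    m=(hsv[...,1]>85)&(W[...,2]>.043)&(W[...,2]<.065)&(W[...,0]<.66)&(W[...,0]>.36)&(W[...,1]>-.03)&(W[...,1]<.25)&(L[...,0]>125)
    k,l,st,_=cv2.connectedComponentsWithStats(m.astype(np.uint8));m=l==1+st[1:,4].argmax()
    q=np.array([cast(c,u,v,.054)[:2] for v,u in np.argwhere(m)],np.float32)*1000
    r=cv2.minAreaRect(q);print(n,len(q),r,cv2.boxPoints(r).round().tolist())
```

```text
ML [381.1  50.4]
MH [585.   12.9]
BH [616.7 192.5]
BL [417.3 231.7]
rimBH [552.6 -74.6]
rimFH [ 534.8 -167.3]
rimBL [406.7 -48.4]
head [482.2 -43.6]
mouth mid [483.08970855  31.6578604 ] width 207.30861121611323 depth 183.61502742434146
78.72911883115087
79.9903964817504
front edge+90 79.59813505846624
ML [391.4  33.2]
MH [599.8   4. ]
BL [418.8 216.6]
BH [625.5 172.7]
81.48197519216909
81.35584486338936
mid [495.58902605  18.57803709] 210.49552298109177
scene1 1528 ((500.5598449707031, 124.34891510009766), (184.62318420410156, 212.3865966796875), 80.3017578125) [[380.0, 51.0], [590.0, 15.0], [621.0, 197.0], [411.0, 233.0]]
side0 797 ((505.2343444824219, 108.05642700195312), (197.39308166503906, 211.1650390625), 81.80506896972656) [[387.0, 25.0], [596.0, -5.0], [624.0, 191.0], [415.0, 221.0]]
```

Comparing each camera's tray reading with the gripped tray's true pose shows its bias (scene about -3 mm in x and -1.7° in heading, side about +4 and -13 mm). After correction both views agree. The stand's heading is about 81.6°, its mouth is at about (0.490, 0.032), and the tray needs about 4 mm of lateral shift. I'll go up to the mouth.

```bash
python3 -m creep '[[[-2,12,0],[0,0,0],-1],[[-1,25,0],[0,0,0],-1],[[1,38,0],[0,0,0],-1],[[3,52,0],[0,0,0],-1],[[5,65,0],[0,0,0],-1],[[7,75,0],[0,0,0],-1],[[8,84,0],[0,0,0],-1],[[8,84,0],[0,0,0],-1]]'; python3 -m creep '[[[0,0,0],[0,0,0],-1],[[0,0,0],[0,0,0],-1]]'
```

```text
time_s: 5.15
tool_pos: [0.4683, -0.1236, 0.0059]
orientation: [-0.0, 0.757, 0.653, 0.0]
wrist_force: [-0.3, 1.3, -1.4]
gripper_width: 0.0137
time_s: 5.32
tool_pos: [0.4678, -0.1253, 0.0059]
orientation: [-0.0, 0.758, 0.653, 0.0]
wrist_force: [0.6, 2.0, -1.9]
gripper_width: 0.0138
```

```bash
python3 -m creep '[[[1,5,0],[0,0,0],-1],[[1.5,10,0],[0,0,0],-1],[[2.2,15,0],[0,0,0],-1],[[2.2,15,0],[0,0,0],-1]]'; python3 -m creep '[[[0.6,4,0],[0,0,0],-1],[[1.2,8,0],[0,0,0],-1],[[1.2,8,0],[0,0,0],-1]]'
python3 - <<'E'
from h import *
from station import cams
c=cams.capture("scene");np.savez("pics/scene2.npz",**c)
cv2.imwrite("pics/crop4.png",cv2.resize(c["color"][195:295,190:320,::-1],None,fx=6,fy=6,interpolation=2))
E
```

```text
time_s: 5.65
tool_pos: [0.4702, -0.1088, 0.0059]
orientation: [-0.0, 0.757, 0.653, 0.0]
wrist_force: [0.7, 0.9, -2.0]
gripper_width: 0.0137
time_s: 5.9
tool_pos: [0.4714, -0.101, 0.0059]
orientation: [-0.0, 0.757, 0.653, 0.0]
wrist_force: [0.4, 2.2, -1.8]
gripper_width: 0.0135
```

View pics/crop4.png

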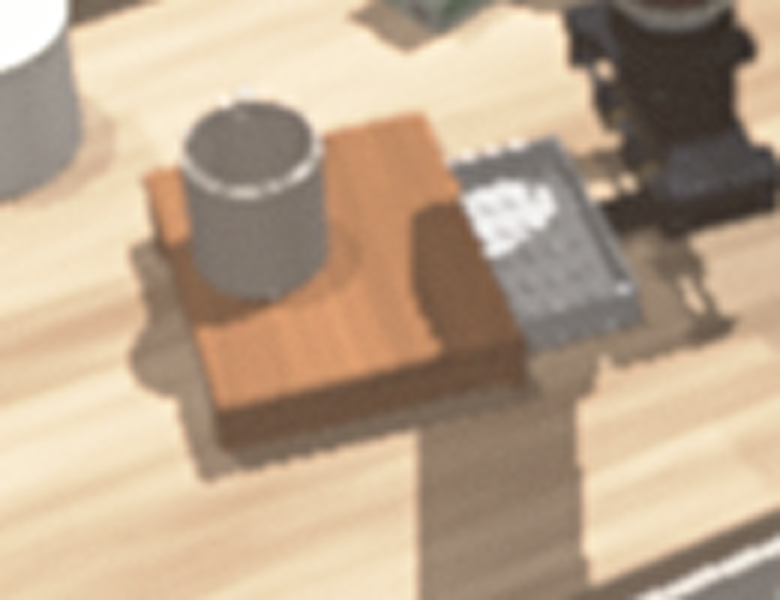

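The tray is just inside the mouth. Its front rim runs from (557,138) to (635,292), parallel to the mouth edge from (427,115) to (523,338). I'll compute its lateral offset in this same view.

Run:
```python
from h import *
c=np.load("pics/scene2.npz")
f=lambda u,v,h:cast(c,190+(u+.5)/6-.5,195+(v+.5)/6-.5,h)[:2]*1000
a=f(557,138,.032);b=f(637,291,.032);ML=f(523,338,.054);MH=f(427,115,.054);BH=f(147,178,.054);BL=f(214,408,.054)
C=(ML+MH+BH+BL)/4
for th in(79.6,80.3,81):
    t=np.radians(th);u=np.array([np.cos(t),np.sin(t)]);n=np.array([u[1],-u[0]])
    m=(a+b)/2;M=(ML+MH)/2
    print(th,"lat",(m-C)@n,"axial",(m-M)@u)
print(a,b,np.linalg.norm(a-b),np.degrees(np.arctan2(*(a-b)[::-1]))+90,C)
```

```text
79.6 lat 5.720619373151365 axial -81.18380496001502
80.3 lat 3.6067675785792863 axial -81.25242351663411
81 lat 1.492377435429048 axial -81.30891428134092
[547.1411492  -60.62254868] [401.75211414 -37.96875298] 147.14335178730337 81.14367090790296 [500.0480876  121.88553328]
```

```bash
python3 -m creep '[[[-0.6,3,0],[0,0,0],-1],[[-1.1,6,0],[0,0,0],-1],[[-1.1,6,0],[0,0,0],-1],[[-1.1,6,0],[0,0,0],-1]]'; python3 -m creep '[[[0.4,3,0],[0,0,0],-1],[[0.9,6,0],[0,0,0],-1],[[0.9,6,0],[0,0,0],-1]]'; python3 -c "
from station import r;o=r.get_obs();print(o['wrist_force'],o['torque'],o['tool_pos'])"
```

```text
time_s: 6.28
tool_pos: [0.4701, -0.0955, 0.0059]
orientation: [-0.0, 0.757, 0.653, 0.0]
wrist_force: [-0.2, 0.8, -0.7]
gripper_width: 0.0136
time_s: 6.53
tool_pos: [0.4712, -0.0894, 0.0059]
orientation: [-0.0, 0.757, 0.653, 0.0]
wrist_force: [0.7, 0.6, -1.4]
gripper_width: 0.0138
[ 0.70957908  0.5501202  -1.35994864] [ 0.11577533  0.00041888 -0.05322665] [ 0.47115384 -0.0893944   0.00592637]
```

```bash
for i in 1 2; do python3 -m creep '[[[0.2,1.5,0],[0,0,0],-1],[[0.4,3,0],[0,0,0],-1],[[0.4,3,0],[0,0,0],-1]]'; done
```

```text
time_s: 6.78
tool_pos: [0.4715, -0.0867, 0.0059]
orientation: [-0.0, 0.757, 0.653, -0.0]
wrist_force: [0.5, 0.1, -2.0]
gripper_width: 0.0138
time_s: 7.03
tool_pos: [0.4719, -0.0837, 0.0059]
orientation: [-0.0, 0.757, 0.653, 0.0]
wrist_force: [-0.6, -0.7, -1.4]
gripper_width: 0.0135
```

```bash
for i in 1 2; do python3 -m creep '[[[0.2,1.5,0],[0,0,0],-1],[[0.4,3,0],[0,0,0],-1],[[0.4,3,0],[0,0,0],-1]]'; done
```

```text
time_s: 7.28
tool_pos: [0.4723, -0.0806, 0.0059]
orientation: [-0.0, 0.757, 0.653, 0.0]
wrist_force: [-0.1, 0.1, -2.3]
gripper_width: 0.0137
time_s: 7.53
tool_pos: [0.4727, -0.0776, 0.0059]
orientation: [-0.0, 0.757, 0.653, 0.0]
wrist_force: [-0.2, -0.9, -1.6]
gripper_width: 0.0134
```

```bash
for i in 1 2; do python3 -m creep '[[[0.2,1.5,0],[0,0,0],-1],[[0.4,3,0],[0,0,0],-1],[[0.4,3,0],[0,0,0],-1]]'; done
```

```text
time_s: 7.78
tool_pos: [0.4731, -0.0746, 0.0059]
orientation: [-0.0, 0.757, 0.653, 0.0]
wrist_force: [1.2, 0.3, -1.6]
gripper_width: 0.0136
time_s: 8.03
tool_pos: [0.4735, -0.0716, 0.0059]
orientation: [-0.0, 0.757, 0.653, 0.0]
wrist_force: [-0.7, -0.5, -1.7]
gripper_width: 0.0137
```

```bash
for i in 1 2; do python3 -m creep '[[[0.2,1.5,0],[0,0,0],-1],[[0.5,3,0],[0,0,0],-1],[[0.5,3,0],[0,0,0],-1]]'; done
```

```text
time_s: 8.28
tool_pos: [0.4741, -0.0686, 0.0059]
orientation: [-0.0, 0.757, 0.653, 0.0]
wrist_force: [0.5, 0.5, -1.5]
gripper_width: 0.0132
time_s: 8.53
tool_pos: [0.4745, -0.0656, 0.0059]
orientation: [-0.0, 0.757, 0.653, 0.0]
wrist_force: [0.5, 0.0, -1.7]
gripper_width: 0.0139
```

```bash
for i in 1 2; do python3 -m creep '[[[0.2,1.5,0],[0,0,0],-1],[[0.4,3,0],[0,0,0],-1],[[0.4,3,0],[0,0,0],-1]]'; done
```

```text
time_s: 8.78
tool_pos: [0.4749, -0.0626, 0.0059]
orientation: [-0.0, 0.757, 0.653, 0.0]
wrist_force: [0.3, 0.3, -2.5]
gripper_width: 0.0139
time_s: 9.03
tool_pos: [0.4753, -0.0596, 0.0059]
orientation: [-0.0, 0.757, 0.653, 0.0]
wrist_force: [-0.3, -0.2, -0.6]
gripper_width: 0.014
```

```bash
for i in 1 2; do python3 -m creep '[[[0.2,1.5,0],[0,0,0],-1],[[0.5,3,0],[0,0,0],-1],[[0.5,3,0],[0,0,0],-1]]'; done
```

```text
time_s: 9.28
tool_pos: [0.4758, -0.0566, 0.0059]
orientation: [-0.0, 0.757, 0.653, 0.0]
wrist_force: [0.4, 0.1, -1.5]
gripper_width: 0.0142
time_s: 9.53
tool_pos: [0.4763, -0.0536, 0.0059]
orientation: [-0.0, 0.757, 0.653, 0.0]
wrist_force: [1.3, -0.3, -1.6]
gripper_width: 0.0141
```

```bash
for i in 1 2; do python3 -m creep '[[[0.2,1.5,0],[0,0,0],-1],[[0.4,3,0],[0,0,0],-1],[[0.4,3,0],[0,0,0],-1]]'; done
```

```text
time_s: 9.78
tool_pos: [0.4769, -0.051, 0.006]
orientation: [0.0, 0.758, 0.653, 0.0]
wrist_force: [0.5, -2.1, -1.4]
gripper_width: 0.0133
time_s: 10.03
tool_pos: [0.4772, -0.0489, 0.006]
orientation: [0.0, 0.758, 0.653, -0.0]
wrist_force: [1.0, -6.2, -1.0]
gripper_width: 0.0138
```

```bash
for i in 1 2; do python3 -m creep '[[[0.2,1.5,0],[0,0,0],-1],[[0.5,3,0],[0,0,0],-1],[[0.5,3,0],[0,0,0],-1]]'; done
python3 - <<'E'
import numpy as np,cv2
from station import cams
a=np.load("pics/w4.npz")["color"];b=cams.capture("wrist")["color"]
s=(slice(130,250),slice(110,460))
print(cv2.phaseCorrelate(np.float32(cv2.cvtColor(a[s],7)),np.float32(cv2.cvtColor(b[s],7))))
for c in(a,b):print(c[175:200,200:260].mean((1,2)).astype(int))
E
```

```text
time_s: 10.28
tool_pos: [0.4777, -0.046, 0.006]
orientation: [0.0, 0.758, 0.652, -0.0]
wrist_force: [0.3, -5.8, -0.3]
gripper_width: 0.0136
time_s: 10.53
tool_pos: [0.4783, -0.0421, 0.006]
orientation: [0.0, 0.758, 0.653, 0.0]
wrist_force: [1.6, -3.2, -2.1]
gripper_width: 0.0137
((0.7888124415328264, 0.8682363760065002), 0.4206388177695098)
[ 77  78  77  79  80  76 115 133 141 140 139 139 138 124 100 110 112 111
 112 112 112 112 112 112 112]
[ 93  94  92  96  97 100 146 161 166 165 164 163 164 143 125 143 144 144
 144 144 144 144 144 144 144]
```

The push rose to about 6 N and then dropped to 3 N, so the head is passing the rollers. I'll switch to finer steps.

```bash
for i in 1 2; do python3 -m creep '[[[0.15,1,0],[0,0,0],-1],[[0.15,1,0],[0,0,0],-1]]'; done
```

```text
time_s: 10.75
tool_pos: [0.4784, -0.0406, 0.006]
orientation: [-0.0, 0.757, 0.653, 0.0]
wrist_force: [1.8, -2.5, -2.2]
gripper_width: 0.014
time_s: 10.92
tool_pos: [0.4786, -0.0393, 0.006]
orientation: [-0.0, 0.757, 0.653, 0.0]
wrist_force: [1.7, 0.1, -2.8]
gripper_width: 0.0135
```

```bash
for i in 1 2; do python3 -m creep '[[[0.15,1,0],[0,0,0],-1],[[0.15,1,0],[0,0,0],-1]]'; done
```

```text
time_s: 11.08
tool_pos: [0.4787, -0.0383, 0.006]
orientation: [-0.0, 0.757, 0.653, 0.0]
wrist_force: [2.8, 1.4, -1.3]
gripper_width: 0.014
time_s: 11.25
tool_pos: [0.4788, -0.0374, 0.006]
orientation: [-0.0, 0.757, 0.653, 0.0]
wrist_force: [2.2, 3.1, -2.1]
gripper_width: 0.014
```

```bash
for i in 1 2; do python3 -m creep '[[[0.15,1,0],[0,0,0],-1],[[0.15,1,0],[0,0,0],-1]]'; done
```

```text
time_s: 11.42
tool_pos: [0.479, -0.0365, 0.006]
orientation: [-0.0, 0.757, 0.653, 0.0]
wrist_force: [2.0, 2.9, -2.6]
gripper_width: 0.0138
time_s: 11.58
tool_pos: [0.479, -0.0358, 0.006]
orientation: [-0.0, 0.757, 0.653, 0.0]
wrist_force: [1.8, 2.2, -2.9]
gripper_width: 0.0138
```

```bash
for i in 1 2; do python3 -m creep '[[[0.15,1,0],[0,0,0],-1],[[0.15,1,0],[0,0,0],-1]]'; done
```

```text
time_s: 11.75
tool_pos: [0.4791, -0.0352, 0.0059]
orientation: [0.0, 0.758, 0.653, -0.0]
wrist_force: [3.1, -0.2, -1.3]
gripper_width: 0.0142
time_s: 11.92
tool_pos: [0.4792, -0.0343, 0.0059]
orientation: [0.0, 0.758, 0.653, -0.0]
wrist_force: [2.5, -1.0, -0.1]
gripper_width: 0.0137
```

```bash
for i in 1 2; do python3 -m creep '[[[0.5,1,0],[0,0,0],-1],[[0.5,1,0],[0,0,0],-1]]'; done
```

```text
time_s: 12.08
tool_pos: [0.4796, -0.0335, 0.0059]
orientation: [0.0, 0.758, 0.653, -0.0]
wrist_force: [1.6, -3.3, 0.1]
gripper_width: 0.0136
time_s: 12.25
tool_pos: [0.4801, -0.0327, 0.0059]
orientation: [0.0, 0.758, 0.653, -0.0]
wrist_force: [0.4, -4.3, -0.4]
gripper_width: 0.0138
```

```bash
python3 -m creep '[[[0.2,1,0],[0,0,0],-1],[[0.2,1,0],[0,0,0],-1]]'
```

```text
time_s: 12.42
tool_pos: [0.4801, -0.0321, 0.0059]
orientation: [0.0, 0.758, 0.653, -0.001]
wrist_force: [-0.3, -7.5, 0.6]
gripper_width: 0.0136
```

```bash
python3 -m creep '[[[0.15,1,0],[0,0,0],-1],[[0.15,1,0],[0,0,0],-1]]'
```

```text
time_s: 12.58
tool_pos: [0.4802, -0.0317, 0.0059]
orientation: [0.0, 0.758, 0.652, -0.001]
wrist_force: [0.0, -8.4, 0.8]
gripper_width: 0.0137
```

```bash
python3 -m creep '[[[-0.2,-1.5,0],[0,0,0],-1],[[-0.4,-3,0],[0,0,0],-1],[[-0.4,-3,0],[0,0,0],-1],[[-0.4,-3,0],[0,0,0],-1]]'
```

```text
time_s: 12.92
tool_pos: [0.4802, -0.033, 0.0059]
orientation: [-0.0, 0.757, 0.653, -0.0]
wrist_force: [0.6, -1.9, -1.7]
gripper_width: 0.0136
```

```bash
python3 -m creep '[[[-0.15,-1,0],[0,0,0],-1],[[-0.3,-2,0],[0,0,0],-1],[[-0.3,-2,0],[0,0,0],-1],[[-0.3,-2,0],[0,0,0],-1]]'
```

```text
time_s: 13.25
tool_pos: [0.48, -0.0345, 0.0059]
orientation: [-0.0, 0.757, 0.653, 0.0]
wrist_force: [1.3, 1.4, -2.5]
gripper_width: 0.014
```

```bash
python3 -m creep '[[[0,0,0],[0,0,0],0.4],[[0,0,0],[0,0,0],0.4],[[0,0,0],[0,0,0],0.4],[[0,0,0],[0,0,0],0.4],[[0,0,0],[0,0,0],0.4],[[0,0,0],[0,0,0],0.4],[[0,0,0],[0,0,0],0.4],[[0,0,0],[0,0,0],0.4]]'; python3 -m creep '[[[0,0,0],[0,0,0],0.4],[[0,0,15],[0,0,0],0.4],[[0,0,35],[0,0,0],0.4],[[-3,-20,60],[0,0,0],0.4],[[-7,-50,90],[0,0,0],0.4],[[-12,-80,110],[0,0,0],0.4],[[-15,-100,120],[0,0,0],0.4],[[-15,-100,120],[0,0,0],0.4]]'
python3 w.py w9;python3 - <<'E'
from h import *
from station import cams
a=cv2.resize(np.load("pics/w9.npz")["color"],(440,330))
s=cams.capture("scene")["color"];d=cams.capture("side")["color"]
s=cv2.resize(s[195:295,190:340],(495,330),interpolation=2);d=cv2.resize(d[150:280,200:360],(400,260),interpolation=2)
o=np.zeros((600,800,3),np.uint8);o[:330,:300]=0
o[:267,:400]=cv2.resize(s,(400,267));o[:260,400:]=d;o[270:600,:440]=a
cv2.imwrite("pics/end.png",o[:,:,::-1])
E
```

```text
time_s: 13.92
tool_pos: [0.4799, -0.035, 0.0059]
orientation: [-0.0, 0.757, 0.653, -0.0]
wrist_force: [-0.4, -0.0, -0.2]
gripper_width: 0.0571
time_s: 14.58
tool_pos: [0.4655, -0.14, 0.1288]
orientation: [0.002, 0.759, 0.651, 0.001]
wrist_force: [1.6, -0.6, -0.8]
gripper_width: 0.0608
[ 0.4655 -0.14    0.1288] [ 1.6455163  -0.58994926 -0.80485024] 0.06077374860842863
```

View pics/end.png

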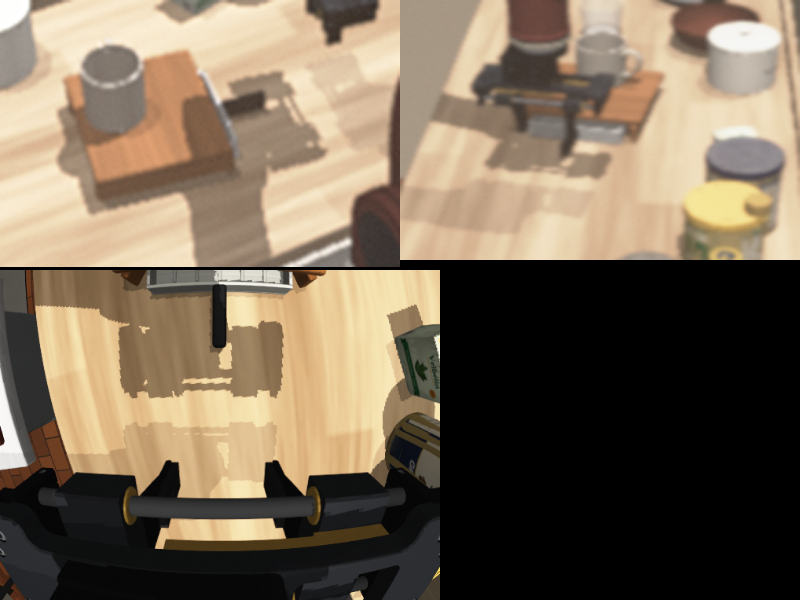

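The final picture shows the tray square in the stand, just short of the mouth edge, with its handle free at about (219,315). The mug is in place. I'll check the fin end numerically.

Run:
```python
from h import *
a=np.load("pics/w3.npz");b=np.load("pics/w9.npz")
g=b["color"].max(2)[15:110,255:305];p=np.argwhere(g<60);e=p[p[:,0]>=p[:,0].max()-1].mean(0)+[15,255]
print(e,"finend",fcast(b,e[1],e[0],.034)*1000)
```

```text
[ 97.44 278.28] finend [478.13252534 -50.70557948  34.        ]
```

The fin end sits about 15 mm in front of the release TCP position, so the tray rests roughly where I let go. My small pull test may have left it 1 to 2 mm short of its settled depth. As a precaution I'll nudge the fin's end once with shut fingers, up to about 9 N.

```bash
python3 -m creep '[[[0,0,0],[0,0,0],-1],[[0,0,-30],[0,0,0],-1],[[0,0,-60],[0,0,0],-1],[[0,0,-90],[0,0,0],-1],[[0,0,-110],[0,0,0],-1],[[0,0,-116],[0,0,0],-1],[[0,0,-116],[0,0,0],-1],[[0,0,-116],[0,0,0],-1]]';python3 -m creep '[[[0,0,0],[0,0,0],-1],[[1.5,10,0],[0,0,0],-1],[[3,20,0],[0,0,0],-1],[[4.5,30,0],[0,0,0],-1],[[6,40,0],[0,0,0],-1],[[8,55,0],[0,0,0],-1],[[9,60,0],[0,0,0],-1],[[9,60,0],[0,0,0],-1]]'
```

```text
time_s: 15.4
tool_pos: [0.4652, -0.1345, 0.0103]
orientation: [-0.0, 0.757, 0.653, -0.0]
wrist_force: [0.2, -0.3, -0.0]
gripper_width: 0.0155
time_s: 16.07
tool_pos: [0.4743, -0.0729, 0.0101]
orientation: [-0.0, 0.756, 0.654, 0.0]
wrist_force: [-0.1, 0.3, 0.4]
gripper_width: 0.0002
```

Contact should come near y = -0.060.

```bash
for i in 1 2 3 4; do python3 -m creep '[[[0.3,2,0],[0,0,0],-1],[[0.3,2,0],[0,0,0],-1]]'; done; for i in 1 2 3; do python3 -m creep '[[[0.15,1,0],[0,0,0],-1],[[0.15,1,0],[0,0,0],-1]]'|grep -E 'pos|force'; done
```

```text
time_s: 16.23
tool_pos: [0.4742, -0.0732, 0.0099]
orientation: [0.0, 0.758, 0.653, -0.0]
wrist_force: [0.0, 0.9, 0.5]
gripper_width: 0.0003
time_s: 16.4
tool_pos: [0.4745, -0.0712, 0.0099]
orientation: [-0.0, 0.758, 0.653, -0.0]
wrist_force: [0.3, -0.6, 0.6]
gripper_width: 0.0002
time_s: 16.57
tool_pos: [0.4748, -0.0689, 0.0099]
orientation: [-0.0, 0.758, 0.653, 0.0]
wrist_force: [0.2, -0.2, 0.4]
gripper_width: 0.0003
time_s: 16.73
tool_pos: [0.4752, -0.0668, 0.0099]
orientation: [-0.0, 0.757, 0.653, 0.0]
wrist_force: [-0.4, -0.1, -0.6]
gripper_width: 0.0
tool_pos: [0.4753, -0.0658, 0.01]
wrist_force: [0.8, 0.4, -0.7]
tool_pos: [0.4754, -0.0648, 0.0099]
wrist_force: [0.1, 0.3, 0.8]
tool_pos: [0.4756, -0.0638, 0.0099]
wrist_force: [-0.9, 1.3, 0.1]
```

```bash
for i in 1 2 3 4; do python3 -m creep '[[[0.15,1,0],[0,0,0],-1],[[0.15,1,0],[0,0,0],-1]]'|grep -E 'pos|force'; done
```

```text
tool_pos: [0.4758, -0.0628, 0.0099]
wrist_force: [-0.0, -0.4, 0.7]
tool_pos: [0.4758, -0.0623, 0.0099]
wrist_force: [-0.4, -1.1, -0.2]
tool_pos: [0.4759, -0.0615, 0.0099]
wrist_force: [-1.1, -3.5, 0.1]
tool_pos: [0.4761, -0.0606, 0.0099]
wrist_force: [-1.3, -5.5, -0.0]
```

```bash
for i in 1 2; do python3 -m creep '[[[0.15,1,0],[0,0,0],-1],[[0.15,1,0],[0,0,0],-1]]'|grep -E 'pos|force'; done
```

```text
tool_pos: [0.4761, -0.0601, 0.0099]
wrist_force: [-0.5, -6.1, 0.4]
tool_pos: [0.4762, -0.0597, 0.0099]
wrist_force: [-2.0, -9.0, 0.7]
```

Pressed to 9 N. I'll back straight off and up.

```bash
python3 -m creep '[[[-0.5,-3,0],[0,0,0],-1],[[-1.5,-10,0],[0,0,0],-1],[[-4,-25,0],[0,0,0],-1],[[-6,-40,0],[0,0,0],-1],[[-9,-60,30],[0,0,0],-1],[[-9,-60,65],[0,0,0],-1],[[-9,-60,100],[0,0,0],-1],[[-9,-60,120],[0,0,0],-1]]'; python3 -m creep '[[[0,0,0],[0,0,0],-1],[[0,0,0],[0,0,0],-1],[[0,0,0],[0,0,0],-1]]'; python3 w.py w10
python3 - <<'E'
from h import *
from station import cams
b=np.load("pics/w10.npz");k=b["color"].max(2)[5:130,255:305];p=np.argwhere(k<60);e=p[p[:,0]>=p[:,0].max()-1].mean(0)+[5,255]
print(e,"finend",fcast(b,e[1],e[0],.034)*1000)
a=np.load("pics/scene0.npz");s=cams.capture("scene")
for n,v0,v1,u0,u1 in(("mug",205,245,215,248),("glass",250,290,150,182),("tea",170,200,250,280)):
    A,B=[np.float32(cv2.cvtColor(q["color"][v0:v1,u0:u1],7)) for q in(a,s)];print(n,cv2.phaseCorrelate(A,B),abs(A-B).mean())
E
```

```text
time_s: 18.9
tool_pos: [0.4686, -0.1185, 0.1335]
orientation: [0.001, 0.758, 0.653, 0.001]
wrist_force: [1.6, 0.7, 0.2]
gripper_width: 0.0003
time_s: 19.15
tool_pos: [0.467, -0.1177, 0.1292]
orientation: [-0.0, 0.757, 0.653, -0.0]
wrist_force: [0.6, 0.5, -0.2]
gripper_width: 0.0003
[ 0.467  -0.1177  0.1292] [ 0.59075945  0.50870538 -0.18437245] 0.00032989913277600865
[122.46666667 282.5       ] finend [478.92086125 -47.98774677  34.        ]
mug ((0.11082843170507317, 0.4467076657364366), 0.7355534043576982) 14.401515
glass ((-0.0009270800527048095, -0.07309256784922269), 1.0235667284578085) 1.3070313
tea ((-0.008104879702900192, 0.14389650826263356), 0.7914670364061991) 5.918889
```

```bash
python3 -c "
from station import r
print(r.hand_in(), r.get_obs()['time_s'])"
```

```text
the job is handed in; nothing more can be done
the job is handed in; nothing more can be done
```

The steel tray is pushed in under the stand and, by the push forces, caught by the roller catch. I let go of it and handed the job in at about 19 s of the 59 s allowed. The buffer and the catch can't be seen directly, so I judged the catch from forces and positions.

- **Catching:** The push rose to about 6 N and dropped to nothing as the rollers drew the head in. It then built up against the buffer to 8.4 N, where I stopped. A light pull was resisted, by about 1.4 N.
- **Extra nudge:** The pull test may have left the tray 1–2 mm short of its settled depth. I nudged the handle's end once with closed fingers to 9 N, and the push built up at once. The handle's end then measured 2–3 mm further in, although each reading is only good to about 2 mm.
- **Sides and underside:** Sideways force on the wrist stayed around 3 N or less, and the tray was never lifted.
- **Other objects:** In the scene view the mug, tea box and glass had shifted by less than half a pixel. The mug comparison was the weakest, probably because of changed shadows.
- **Disagreement:** The two fixed cameras put the stand 10–18 mm apart. I corrected each using the gripped tray's known pose, after which they agreed to within about 5 mm.

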